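# Lock the mixing jar onto the slanted mixer and hang its batch tag

### The arm

A 7-joint arm with a two-finger parallel gripper is mounted at the origin on the work surface. World frame = base frame: x ahead of the robot, y to its left, z up, the work surface at z = 0. Lengths are in m, angles in rad, forces in N, time in s.
With the tool pointing down it reaches from about 0.425 to 1.025 m from the base axis. Payload 3.6 kg.
Tool frame: the origin (TCP) lies on the centre line of the jaws, within the pads' length; the fingertips stand 8 mm ahead of it and the grasp point (between the pads) lies 11 mm behind it (env.tips_ahead is the distance from the TCP to the fingertips, in m); z points along the fingers, y is the line along which they close (so a half turn about z gives the same grasp; the last joint's range is limited). The gripper opens to 85 mm and grips with 20 to 120 N. Pads are 22 mm wide; open, the fingers measure 114 mm over their backs; the gripper's body (76 mm by 85 mm) begins 54 mm behind the grasp point. The pads swing forward as they close: fully open they stand 13 mm farther back than shut.
Start: joints at [-1.286, 0.591, 0.048, 1.609, -0.033, 0.943, -0.034], TCP at [0.267, 0.674, 0.239] pointing down, gripper open.
Joint ranges: [-2.69, 2.69], [-0.47, 2.24], [-1.27, 1.36], [0.19, 2.51], [-1.53, 4.68], [0.08, 2.07], [-3.09, 3.09]. Speed limits (rad/s): [2.57, 2.57, 3.14, 3.14, 3.14, 3.14, 3.14].

### API

Orientations are given as [roll, pitch, yaw] about the fixed x, y, z axes, in that order (R = Rz(yaw) Ry(pitch) Rx(roll)).
In Python, from workcell import state, viewer, workorder, env gives the robot as it stands.
- The arm moves only by the shell command python3 -m pendant 'ROWS'. ROWS is JSON, a list of rows, each a list of 3 entries, a list of its own where there are three numbers: the turn, a rotation vector about the world's x, y, z in degrees, then the shift along the world's x, y, z in mm, then the finger opening in mm, from 0 to 85.4. In form: [[[wx, wy, wz], [x, y, z], gripper], ...]. A call has 1 to 5 rows; each row shifts and turns the commanded pose from where the row before left it; what a row does not reach is not made up. A row lasts 1/8 s, in which the tool goes at most 62.5 mm and 10.7 degrees, less where a joint would pass 70% of its speed; a pose out of reach is approached as far as the arm can. A call with a gripper value outside its range is refused whole. The fingers move at their own pace and stop on an object; the grip force is fixed at half the most. Time passes only in rows, so rows that do not move let the fingers close. It gives the time, the measured TCP pose, the force, the opening and the grip force at its end, in the units of the state.
- state(): the state, without advancing time (a new reading comes with each control period).
- viewer.read_camera(name): name is "side" or "top" or "wrist"; returns a dict with "pixels" (480x640x3 uint8, red, green, blue), "range_z" (480x640 float32, m along the optical axis (not along the pixel's ray), 0 where there is no reading), "camera_matrix" (3x3 intrinsics, pixels), "rvec" (rotation vector, rad) and "tvec" (3), from world to camera coordinates, as OpenCV has them; the wrist camera has in their place "hand_eye" (4x4, takes a point from camera to tool coordinates, whose origin is the TCP and whose axes are the flange's). Camera axes: x right, y down, z forward; pixel columns grow to the right and rows downward; lengths in m; the calibration is good to about 2 mm. A picture is of the moment at which its call begins: read the wrist's pose just before it.
- workorder.sign_off(): hands the job in; it is judged then, once.
Trained networks look in a picture, given as the dict that the camera call returned (one of the last four; its "shot" number tells which), for a name from the list of things; names that differ only in an ending like _2 or _b are one class to them, and where a whole thing is asked for, a point or a joint stands for the part that bears it (a point fixed in the world has none). Each returns a list of dicts, best first, with "conf" (0 to 1); they miss things now and then, are a little off and sometimes report something else, mostly with a low value. They report only what shows in the picture. A call takes as long as a camera call. They do not tell look-alikes from the thing itself.
- viewer.trace(picture, label): "region" (480x640 bool, what is visible of it) and "centre" ([row, column] in pixels, amid what is visible of it).
The state is a dict: "time": time; "qpos": joint angles; "dq": joint speeds; "joint_torque": joint torques, N m; "eef_pos": TCP position; "eef_rot": TCP orientation; "contact_force": force on the tool from outside, world axes, zero at the start; "ft_torque": the same for the moment, N m; "gripper_width": finger opening in m; "grasp_force": force on a finger pad.
Only numpy, scipy, OpenCV 4.12 (cv2) and the standard library are available. Lean on these libraries where they do the work, as an engineer would, in place of code of your own. Each camera call takes 0.05 s, during which the arm holds its last target. There are 200 camera calls.

### The job

Set the mixing jar on the slanted mixer's chuck: push its foot straight down the chuck's axis until the jar sits fully home, then turn it clockwise (seen looking down on its lid) to the stop so that it locks. Then hang the yellow batch tag by its hole on the mixer's hook and leave both there. Do not shift or tip over the other bottles and jars on the bench.

Things in the scene. Friction and masses are not known exactly. Their poses are not given: they have to be found in the camera images.
- mixer: Inclined laboratory mixer, fixed: white base 210 x 180 mm and 35 mm high, grey motor tower at its far side 120 mm high, slanted drive with a steel chuck, and at its right (-y) side a steel hook. Origin: centre of the underside; its -x side faces the robot, z up.
- chuck: Steel bayonet chuck on the mixer, 104 mm across. Origin: on its axis at the cavity floor, 85 mm above the bench. z: out along the axis, which leans 25 deg from vertical towards the mixer's -x side (the robot). x: where the jar's lugs lie when locked. y: as the mixer's y. Lugs enter at +60 or +240 deg from x about +z, then turn clockwise (negative) 60 deg to a rigid stop.
- chuck_mouth (a point): Centre of the mouth, on the axis at chuck z = 21 mm (axes as the chuck's). Round bore 61 mm across, with two facing notches 22 mm wide for the lugs, beside the orange blocks on the rim. The lip is 8.5 mm thick; the lugs turn under it, with 2.5 mm of play along the axis. No spring, no detent: turns freely with slight friction; the wrong way is blocked.
- jar: Closed mixing jar standing upright, 0.28-0.56 kg, 146 mm tall: white body 84 mm across, black lid 88 mm across, orange bar on top. Steel foot 56 mm across below the shoulder (z = 19 mm), with two lugs along +x and -x out to 38 mm, 16 mm wide, 8 mm high from z = 0. A half turn makes no difference. Origin: centre of the foot's underside. Home: shoulder on the mouth, origin at chuck z = 2 mm.
- jar_grip (a point): Point to grip in the orange bar, on the jar's axis at jar z = 133 mm (axes as the jar's). The bar lies along the lugs: 64 mm long (x), 20 mm wide (y), from the lid's top at z = 110 mm up to z = 146 mm.
- tag: Yellow rigid batch tag, 60 g, a plate 8 mm thick (x), 60 mm wide (y), 130 mm tall (z), both faces alike, standing upright in its stand. Origin: centre of its lower edge. Round hole 34 mm across, centre at z = 78 mm; the 35 mm of plate above the hole (z = 95 to 130 mm) is for gripping across its thickness.
- tag_eye (a point): Centre of the tag's hole (axes as the tag's).
- tag_stand: Grey fixed stand, 64 x 90 mm, 28 mm high, with a slot 11 mm wide and 66 mm long along its y; slot floor at 6 mm, on which the tag stands, its faces along the stand's x. Origin: centre of the underside.
- hook: Steel upturned hook on a 16 mm post at the mixer's right side, fixed. Axes as the mixer's. Origin: hook's root at the top of the post, 130 mm above the bench (post ends 5 mm higher). From it a straight bar 10 mm thick, 70 mm long rises 35 deg above level towards -x. A hung tag's faces look to +x and -x; it may slide down the bar to the post.
- hook_tip (a point): Free end of the hook: 57 mm towards -x and 40 mm above the hook's root (axes as the mixer's).
- amber_bottle: Bystander, not to be disturbed: amber bottle with black cap, 52 mm across, 120 mm tall. Origin: centre of its underside.
- cream_jar: Bystander, not to be disturbed: low white jar, 68 mm across, 65 mm tall. Origin: centre of its underside.
- black_vial: Bystander, not to be disturbed: black bottle, 36 mm across, 75 mm tall. Origin: centre of its underside.
- green_tub: Bystander, not to be disturbed: green tub with black lid, 72 mm across, 60 mm tall. Origin: centre of its underside.
- clear_bottle: Bystander, not to be disturbed: clear bottle with white cap, 48 mm across, 110 mm tall. Origin: centre of its underside.
- red_cap_bottle: Bystander, not to be disturbed: white bottle with red cap, 48 mm across, 90 mm tall. Origin: centre of its underside.
- beaker: Bystander, not to be disturbed: clear open beaker, 72 mm across, 85 mm tall. Origin: centre of its underside.
There are look-alikes about, which are no part of the job. Leave any purple look-alike of the jar alone. There is more than one size of the tag; the job needs the smallest.

How it is judged:
By the outcome, as a careful person would: the job done as asked, in the order asked, and still so for the second after the job is handed in, with the robot touching nothing.
It also fails if it takes over 67 s, if anything falls off the work surface, if the arm or the gripper's body presses on something with over 40 N, if the wrist force passes 120 N, or if a joint passes its speed limit or range.

## Working session

There is one attempt and no reset: what is moved stays moved. The work goes in short steps, Python scripts to look and compute and a shell command to move; the robot and the scene stay as the last step left them, time stands still between calls to the robot, and variables do not carry over. Pictures are saved under pics/ and viewed, at most 10 in all, crops included, and the job is handed in when it is done.

```bash
mkdir -p pics; cat > h.py <<'E'
import numpy as np, cv2
from scipy.spatial.transform import Rotation as R
from workcell import state, viewer, workorder, env
def shot(n):
    s=state(); p=viewer.read_camera(n)
    if n=='wrist':
        T=np.eye(4); T[:3,:3]=R.from_euler('xyz',s['eef_rot']).as_matrix(); T[:3,3]=s['eef_pos']
        p['T']=T@np.array(p['hand_eye'])
    else:
        Rm=cv2.Rodrigues(np.array(p['rvec'],float))[0]; T=np.eye(4); T[:3,:3]=Rm.T; T[:3,3]=-Rm.T@np.array(p['tvec']).ravel(); p['T']=T
    return p
def cloud(p):
    K=np.array(p['camera_matrix']); z=p['range_z']; v,u=np.mgrid[:480,:640]
    c=np.stack([(u-K[0,2])/K[0,0]*z,(v-K[1,2])/K[1,1]*z,z],-1)
    w=c@p['T'][:3,:3].T+p['T'][:3,3]; w[z<=0]=np.nan
    return w
def save(p,f): cv2.imwrite('pics/'+f,p['pixels'][:,:,::-1])
E
python3 - <<'E'
from h import *
print(state()['eef_pos'],state()['eef_rot'])
for n in('top','side'):
    p=shot(n); save(p,n+'1.png'); w=cloud(p); print(n,p['T'][:3,3].round(3))
    for l in('jar','tag','tag_stand','mixer','chuck','hook','amber_bottle','cream_jar','black_vial','green_tub','clear_bottle','red_cap_bottle','beaker'):
        for d in viewer.trace(p,l):
            q=w[d['region']]; q=q[~np.isnan(q[:,0])]
            if len(q)>5: print(l,round(d['conf'],2),np.round(d['centre']).astype(int),len(q),np.percentile(q,[3,50,97],axis=0).round(3).tolist())
E
```

```text
[0.26713692 0.67313368 0.23815944] [-3.13939876e+00  1.05296216e-04  2.76385160e+00]
top [0.334 0.023 1.293]
jar 0.91 [242 399] 1101 [[0.491, -0.232, 0.001], [0.524, -0.187, 0.111], [0.567, -0.152, 0.148]]
jar 0.79 [323 445] 1195 [[0.277, -0.346, 0.031], [0.315, -0.297, 0.11], [0.353, -0.265, 0.148]]
jar 0.69 [268 450] 1144 [[0.416, -0.364, 0.034], [0.452, -0.316, 0.11], [0.492, -0.286, 0.148]]
tag 0.8 [263 162] 398 [[0.454, 0.384, 0.006], [0.459, 0.416, 0.141], [0.468, 0.463, 0.176]]
tag 0.78 [307 194] 710 [[0.31, 0.32, 0.001], [0.348, 0.325, 0.11], [0.386, 0.336, 0.177]]
tag 0.63 [258 212] 246 [[0.462, 0.266, 0.036], [0.472, 0.295, 0.105], [0.483, 0.32, 0.138]]
tag 0.51 [218 358] 186 [[0.546, -0.1, 0.002], [0.591, -0.077, 0.133], [0.612, -0.068, 0.173]]
tag_stand 0.84 [266 221] 561 [[0.438, 0.248, -0.001], [0.463, 0.279, 0.025], [0.514, 0.33, 0.033]]
mixer 0.74 [202 298] 5697 [[0.549, -0.072, 0.023], [0.64, 0.072, 0.055], [0.742, 0.164, 0.124]]
chuck 0.94 [194 299] 1330 [[0.602, 0.033, 0.074], [0.647, 0.08, 0.092], [0.687, 0.127, 0.123]]
hook 0.71 [217 359] 203 [[0.545, -0.098, 0.0
[... 2538 characters left out ...]
ottle 0.57 [381 220] 920 [[0.611, 0.367, 0.005], [0.627, 0.394, 0.076], [0.655, 0.409, 0.12]]
cream_jar 0.72 [286 376] 828 [[0.35, 0.038, 0.008], [0.378, 0.076, 0.059], [0.407, 0.091, 0.067]]
black_vial 0.86 [237 385] 287 [[0.371, -0.108, 0.001], [0.386, -0.095, 0.04], [0.403, -0.087, 0.075]]
green_tub 0.56 [151 314] 614 [[0.614, -0.436, 0.001], [0.644, -0.373, 0.041], [0.681, -0.356, 0.062]]
clear_bottle 0.64 [444 363] 744 [[0.309, 0.426, 0.017], [0.329, 0.447, 0.074], [0.35, 0.459, 0.111]]
red_cap_bottle 0.32 [214 303] 312 [[0.549, -0.102, 0.001], [0.595, -0.075, 0.085], [0.609, -0.064, 0.169]]
beaker 0.75 [329 200] 1117 [[0.691, 0.259, 0.007], [0.726, 0.285, 0.055], [0.754, 0.323, 0.085]]
```

View pics/top1.png

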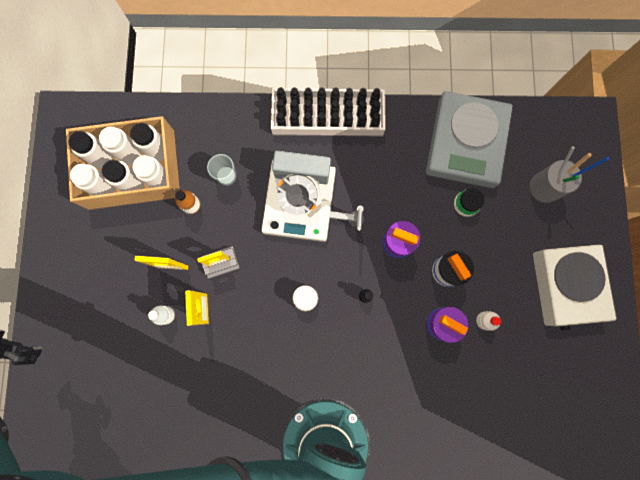

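View pics/side1.png

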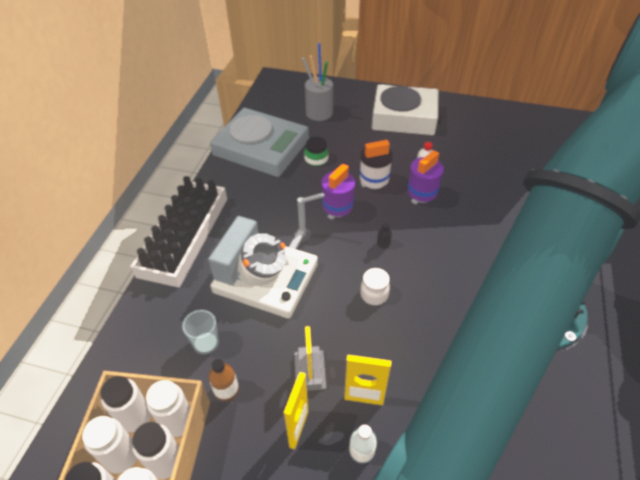

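The top view shows the white jar with the black lid at (row 268, col 452), between two purple look-alikes. The smallest tag stands in the stand at (258, 212). The mixer is at (195, 298), with its hook tip at (217, 358). The side view agrees.

```bash
cat > m.py <<'E'
from h import *
def circ(q):
    A=np.c_[2*q,np.ones(len(q))]; s=np.linalg.lstsq(A,(q**2).sum(1),rcond=None)[0]; return s[:2],np.sqrt(s[2]+s[:2]@s[:2])
def rect(q):
    c,s,a=cv2.minAreaRect((q*1000).astype(np.float32)); return np.round(c,1),np.round(s,1),round(a,1)
def meas(p,w):
    hsv=cv2.cvtColor(p['pixels'],cv2.COLOR_RGB2HSV); H,S,V=hsv[...,0],hsv[...,1],hsv[...,2]
    x,y,z=w[...,0],w[...,1],w[...,2]
    near=lambda cx,cy,r:(np.hypot(x-cx,y-cy)<r)
    m=near(.455,-.32,.06)&(H<20)&(S>150)&(z>.115); q=w[m]; 
    if len(q)>9: print('bar all',rect(q[:,:2]),'ztop',np.percentile(q[:,2],[50,95]).round(4))
    m=m&(z>.140); q=w[m]
    if len(q)>9: print('bar top',len(q),rect(q[:,:2]),np.median(q[:,2]))
    m=near(.472,.295,.06)&(H>20)&(H<35)&(S>150)&(z>.05); q=w[m]
    if len(q)>9:
        c=q.mean(0); u=np.linalg.svd(q[:,:2]-c[:2])[2] if len(q)<3000 else None
        print('tag',len(q),c.round(4),'zmax',np.percentile(q[:,2],99).round(4),rect(q[:,:2]),u[0] if u is not None else '')
    m=near(.472,.295,.07)&(S<60)&(abs(z-.028)<.006); q=w[m]
    if len(q)>9: print('stand',len(q),rect(q[:,:2]),np.median(q[:,2]))
    m=near(.64,.07,.16)&(S<70)&(V>120)&(abs(z-.035)<.008); q=w[m]
    if len(q)>9: print('base',len(q),rect(q[:,:2]),np.median(q[:,2]))
    m=near(.58,-.08,.07)&(z>.1)&(S<70); q=w[m]
    if len(q)>9:
        c=q.mean(0); print('hook',len(q),c.round(4),np.percentile(q,[2,98],axis=0).round(4).tolist())
        k=q[q[:,2]>.138]; print(' bar',len(k),k.mean(0).round(4),np.linalg.svd(k-k.mean(0),full_matrices=False)[2][0].round(3))
E
python3 - <<'E'
from m import *
for n in('top','side'):
    p=shot(n); w=cloud(p); print(n); meas(p,w)
    d=[d for d in viewer.trace(p,'chuck')][0]; q=w[d['region']]; q=q[~np.isnan(q[:,0])]
    g=R.from_euler('zyx',[0,-25,0],degrees=True).as_matrix()
    h=q@g; t=np.percentile(h[:,2],97); k=h[h[:,2]>t-.01]; print('chuck rim h',np.percentile(h[:,2],[50,80,90,97]).round(4),len(k))
E
```

```text
top
bar all (array([ 456. , -326.5]), array([63.9, 21.7]), 29.8) ztop [0.1444 0.1498]
bar top 214 (array([ 455.7, -326.7]), array([63.3, 21.7]), 29.8) 0.1458738694730558
tag 221 [0.4736 0.293  0.1087] zmax 0.1396 (array([475. , 294.4]), array([ 8.8, 60.6]), 18.9) [ 0.32616591 -0.94531254]
stand 303 (array([474.8, 294.4]), array([47.3, 90.7]), 19.4) 0.02768567589815296
base 2266 (array([645.8,  47.2]), array([248.9, 210.1]), 84.3) 0.03472962852147354
hook 112 [ 0.5773 -0.0767  0.1498] [[0.5407, -0.086, 0.109], [0.6067, -0.0705, 0.1744]]
 bar 77 [ 0.5667 -0.0759  0.1587] [-0.83   0.101  0.548]
chuck rim h [-0.1816 -0.1764 -0.1747 -0.1728] 685
side
bar all (array([ 456.4, -326.2]), array([64.4, 36.4]), 14.1) ztop [0.1372 0.1474]
bar top 136 (array([ 456.1, -326.3]), array([64.2, 29.3]), 23.9) 0.14456783550795993
tag 159 [0.4724 0.3045 0.1212] zmax 0.1391 (array([475.3, 295.5]), array([ 7.8, 60.8]), 19.5) [-0.32258878  0.94653921]
stand 551 (array([475.4, 294.9]), array([46.8, 93.7]), 19.1) 0.027461914280648037
base 2442 (array([646. ,  44.4]), array([258.7, 211. ]), 83.4) 0.03428805301809579
hook 171 [ 0.5833 -0.0749  0.1387] [[0.5435, -0.0866, 0.1006], [0.6077, -0.0687, 0.1729]]
 bar 87 [ 0.567  -0.0737  0.1567] [ 0.825 -0.089 -0.559]
chuck rim h [-0.1831 -0.1777 -0.1761 -0.1744] 816
```

```bash
python3 -m pendant '[[[0,0,0],[0,-30,50],85],[[0,0,0],[10,-40,45],85],[[0,0,0],[27,-50,20],85],[[0,0,0],[27,-50,15],85],[[0,0,0],[27,-50,10],85]]' && python3 -m pendant '[[[0,0,0],[27,-52,0],85],[[0,0,0],[27,-52,0],85],[[0,0,0],[27,-52,0],85],[[0,0,0],[27,-52,0],85],[[0,0,0],[27,-52,0],85]]' && python3 -m pendant '[[[0,0,0],[27,-52,0],85],[[0,0,0],[27,-52,0],85],[[0,0,0],[27,-50,0],85],[[0,0,0],[0,0,0],85]]'
python3 - <<'E'
from m import *
p=shot('wrist'); save(p,'w1.png'); w=cloud(p); print(p['T'].round(3),p['hand_eye']); meas(p,w)
np.savez('w1.npz',px=p['pixels'],w=w)
for l in('chuck','hook','mixer','chuck_mouth','hook_tip'):
  for d in viewer.trace(p,l): print(l,d['conf'],d['centre'],d['region'].sum())
E
```

```text
time: 2.22
eef_pos: [0.3594, 0.4524, 0.3806]
eef_rot: [3.14, 0.001, 2.764]
contact_force: [2.2, -0.1, -0.1]
gripper_width: 0.0852
grasp_force: 0.0
time: 2.85
eef_pos: [0.4941, 0.1922, 0.3797]
eef_rot: [3.141, 0.001, 2.764]
contact_force: [0.2, -0.1, 0.2]
gripper_width: 0.0847
grasp_force: 0.0
time: 3.35
eef_pos: [0.576, 0.0335, 0.3797]
eef_rot: [-3.14, 0.003, 2.754]
contact_force: [-0.3, -0.1, 0.4]
gripper_width: 0.0849
grasp_force: 0.0
[[ 0.379  0.873  0.306  0.498]
 [ 0.925 -0.357 -0.128  0.066]
 [-0.002  0.332 -0.943  0.513]
 [ 0.     0.     0.     1.   ]] [[-1.17477659e-03 -9.44374566e-01 -3.28869729e-01  8.46442123e-02]
 [ 9.99999302e-01 -1.06767373e-03 -5.06254713e-04  6.36458801e-04]
 [ 1.26968504e-04 -3.28870094e-01  9.44375161e-01 -1.33965751e-01]
 [ 0.00000000e+00  0.00000000e+00  0.00000000e+00  1.00000000e+00]]
tag 149 [0.4862 0.2666 0.0696] zmax 0.0959 (array([485.2, 266.5]), array([4.3, 8.4]), 87.8) [0.96647821 0.25674867]
stand 1250 (array([481.5, 280.8]), array([47., 62.]), 18.6) 0.027165171447907588
base 10663 (array([645.5,  42.2]), array([256.7, 207.9]), 83.2) 0.0341876896477083
hook 5848 [ 0.5528 -0.0302  0.3941] [[0.5375, -0.0798, 0.1216], [0.6021, -0.0151, 0.4492]]
 bar 5526 [ 0.55   -0.0275  0.4098] [ 0.066 -0.183 -0.981]
chuck 0.87 [226.9, 387.4] 7599
hook 0.61 [230.0, 234.6] 1709
mixer 0.59 [220.5, 381.0] 30436
chuck_mouth 0.85 [224.5, 385.2] 7565
hook_tip 0.73 [227.8, 236.0] 1596
hook_tip 0.2 [221.9, 380.6] 30487
```

View pics/w1.png

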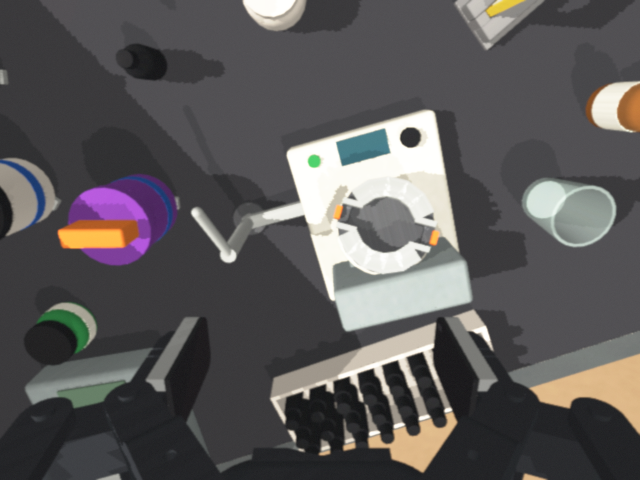

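The wrist view shows the chuck at (225, 387) with orange blocks at (212, 340) and (237, 433). The hook tip is at (212, 197), its root at (255, 228), and the base's front edge runs from (290, 150) to (435, 112).

```bash
cat > fit.py <<'E'
from m import *
def fitmix(px,w,reg=None):
    hsv=cv2.cvtColor(px,cv2.COLOR_RGB2HSV); H,S,V=hsv[...,0],hsv[...,1],hsv[...,2]; x,y,z=w[...,0],w[...,1],w[...,2]
    ok=(abs(x-.645)<.17)&(abs(y-.04)<.17)
    b=w[ok&(S<70)&(V>110)&(abs(z-.034)<.006)]
    yb=np.arange(-.01,.15,.006); f=np.array([(np.percentile(b[abs(b[:,1]-v)<.003,0],1),v) for v in yb if (abs(b[:,1]-v)<.003).sum()>5])
    c=np.polyfit(f[:,1],f[:,0],1); r=f[:,0]-np.polyval(c,f[:,1]); f=f[abs(r)<.004]; c=np.polyfit(f[:,1],f[:,0],1)
    print('front edge yaw',np.degrees(np.arctan(-c[0])).round(2),'x=%.4f+%.4f y'%(c[1],c[0]))
    yaw=-np.arctan(c[0]); 
    # left (+y) edge
    xb=np.arange(.56,.70,.006); f=np.array([(v,np.percentile(b[abs(b[:,0]-v)<.003,1],99)) for v in xb if (abs(b[:,0]-v)<.003).sum()>5])
    e=np.polyfit(f[:,0],f[:,1],1); r=f[:,1]-np.polyval(e,f[:,0]); f=f[abs(r)<.004]; e=np.polyfit(f[:,0],f[:,1],1)
    print('left edge yaw',np.degrees(np.arctan(e[0])).round(2),e.round(4))
    o=w[ok&(z>.08)&(z<.14)&(H<20)&(S>140)]; 
    # rim
    for yw in (yaw,):
        Rc=R.from_euler('zy',[yw,-np.radians(25)]).as_matrix() if 0 else (R.from_euler('z',yw)*R.from_euler('y',-25,degrees=True)).as_matrix()
        q=w[ok&(np.hypot(x-.637,y-.08)<.062)&(z>.07)]@Rc
        hist,ed=np.histogram(q[:,2],np.arange(q[:,2].min(),q[:,2].max(),.001)); i=hist.argmax(); h=ed[i]+.0005
        k=q[abs(q[:,2]-h)<.003]; 
        print('rim h',h,len(k)); 
        qq=w[ok&(np.hypot(x-.637,y-.08)<.062)&(z>.07)][abs(q[:,2]-h)<.003]; n=np.linalg.svd(qq-qq.mean(0),full_matrices=False)[2][2]; n*=np.sign(n[2]); print(' normal',n.round(4),'tilt',np.degrees(np.arccos(n[2])).round(2),'az',np.degrees(np.arctan2(-n[1],-n[0])).round(2))
        hull=cv2.convexHull((k[:,:2]*1000).astype(np.float32))[:,0]; cc,rr=cv2.minEnclosingCircle(hull); cf,rf=circ(hull/1000); print(' outer circle',np.round(cc,1),rr,cf.round(4),rf.round(4))
        # inner: min radius per angle
        d=k[:,:2]-cf; a=np.arctan2(d[:,1],d[:,0]); rad=np.hypot(*d.T); inn=[k[(abs(a-t)<.05)][rad[abs(a-t)<.05].argmin(),:2] for t in np.arange(-3.1,3.1,.1) if (abs(a-t)<.05).sum()>3]
        inn=np.array(inn); ir=np.hypot(*(inn-cf).T); ci,ri=circ(inn[abs(ir-.0305)<.004]); print(' inner',ci.round(4),ri.round(4))
        print(' rim centre world', (Rc@np.r_[cf,h]).round(4),'cavity origin',(Rc@np.r_[cf,h-.021]).round(4))
        oc=o@Rc; lab=(oc[:,1]>cf[1]); 
        for s in(0,1):
            v=oc[lab==s]; print(' orange',len(v),v.mean(0).round(4), np.degrees(np.arctan2(*(v.mean(0)[:2]-cf)[::-1])).round(1))
    return yaw
def fithook(px,w,reg):
    q=w[reg]; q=q[(q[:,2]>.08)&(q[:,2]<.2)&(q[:,1]<-.055)]; k=q[q[:,2]>.137]
    c=k.mean(0); d=np.linalg.svd(k-c,full_matrices=False)[2][0]; d*=np.sign(d[2]); t=(k-c)@d
    print('hook',len(k),c.round(4),d.round(3),'yaw',np.degrees(np.arctan2(-d[1],-d[0])).round(2),'ends',(c+d*np.percentile(t,2)).round(4),(c+d*np.percentile(t,99)).round(4))
    pz=q[q[:,2]<.125]; print(' post',len(pz),pz.mean(0).round(4) if len(pz) else '')
E
python3 - <<'E'
from fit import *
d=np.load('w1.npz'); fitmix(d['px'],d['w'])
p=shot('wrist'); fithook(p['pixels'],cloud(p),viewer.trace(p,'hook')[0]['region'])
for n in('top','side'):
    p=shot(n); print(n); w=cloud(p)
    try: fitmix(p['pixels'],w)
    except Exception as e: print(e)
    fithook(p['pixels'],w,viewer.trace(p,'hook')[0]['region'])
E
```

```text
front edge yaw -6.99 x=0.5359+0.1225 y
left edge yaw -6.18 [-0.1082  0.2391]
rim h -0.17242749687593725 4050
 normal [-0.4197  0.05    0.9063] tilt 25.0 az -6.8
 outer circle [613.8 157.9] 56.74871063232422 [0.6124 0.1584] 0.0533
 inner [0.6127 0.1582] 0.031
 rim centre world [0.6425 0.0809 0.1025] cavity origin [0.6513 0.0798 0.0835]
 orange 77 [ 0.5867  0.1123 -0.1734] -119.2
 orange 78 [ 0.6399  0.2037 -0.1741] 58.7
hook 559 [ 0.5666 -0.0745  0.1584] [-0.823  0.095  0.56 ] yaw -6.58 ends [ 0.596  -0.0779  0.1384] [ 0.5425 -0.0717  0.1747]
 post 234 [ 0.5982 -0.075   0.1032]
top
front edge yaw -62.35 x=0.2786+1.9084 y
left edge yaw -6.75 [-0.1183  0.2458]
rim h 0.549992774861397 91
 normal [0.0743 0.2411 0.9677] tilt 14.61 az -107.12
 outer circle [501.5 556.6] 21.711257934570312 [0.4999 0.5544] 0.0193
 inner [0. 0.] 0.0
 rim centre world [0.5935 0.0619 0.7097] cavity origin [0.5976 0.054  0.6907]
 orange 0 [nan nan nan] nan
 orange 0 [nan nan nan] nan
hook 87 [ 0.5701 -0.0761  0.1566] [-0.83   0.088  0.55 ] yaw -6.06 ends [ 0.6007 -0.0794  0.1364] [ 0.5423 -0.0732  0.1751]
 post 1
[... 444 characters left out ...]
 -0.1761] 59.1
hook 84 [ 0.5692 -0.0741  0.1551] [-0.818  0.095  0.567] yaw -6.6 ends [ 0.5963 -0.0772  0.1364] [ 0.544  -0.0711  0.1726]
 post 74 [ 0.5989 -0.0749  0.1027]fit.py:7: RankWarning: Polyfit may be poorly conditioned
  c=np.polyfit(f[:,1],f[:,0],1); r=f[:,0]-np.polyval(c,f[:,1]); f=f[abs(r)<.004]; c=np.polyfit(f[:,1],f[:,0],1)
fit.py:7: RankWarning: Polyfit may be poorly conditioned
  c=np.polyfit(f[:,1],f[:,0],1); r=f[:,0]-np.polyval(c,f[:,1]); f=f[abs(r)<.004]; c=np.polyfit(f[:,1],f[:,0],1)
fit.py:30: RuntimeWarning: Mean of empty slice.
  v=oc[lab==s]; print(' orange',len(v),v.mean(0).round(4), np.degrees(np.arctan2(*(v.mean(0)[:2]-cf)[::-1])).round(1))
  ret = um.true_divide(
```

```bash
python3 -m pendant '[[[0,0,9],[-20,-55,0],85],[[0,0,9],[-20,-55,0],85],[[0,0,9],[-20,-55,0],85],[[0,0,9],[-20,-55,-20],85],[[0,0,9],[-20,-55,-20],85]]' && python3 -m pendant '[[[0,0,7],[-10,-50,-20],85],[[0,0,0],[-5,-30,-10],85],[[0,0,0],[-3,-5,0],60],[[0,0,0],[0,0,0],50]]'
python3 - <<'E'
from m import *
s=state(); print(s['eef_pos'],np.degrees(s['eef_rot']))
p=shot('wrist'); save(p,'w2.png'); w=cloud(p); meas(p,w)
hsv=cv2.cvtColor(p['pixels'],cv2.COLOR_RGB2HSV); x,y,z=w[...,0],w[...,1],w[...,2]
q=w[(np.hypot(x-.455,y+.325)<.06)&(abs(z-.11)<.006)&(hsv[...,2]<90)]; h=cv2.convexHull((q[:,:2]*1000).astype(np.float32))[:,0]; print('lid',circ(h),np.median(q[:,2]))
E
```

```text
time: 4.58
eef_pos: [0.4747, -0.235, 0.3401]
eef_rot: [-3.14, 0.002, -2.734]
contact_force: [1.0, -0.6, -0.4]
gripper_width: 0.085
grasp_force: 0.0
time: 5.08
eef_pos: [0.4575, -0.3178, 0.3102]
eef_rot: [3.141, 0.001, -2.617]
contact_force: [0.1, 0.3, 0.0]
gripper_width: 0.0514
grasp_force: 0.0
[ 0.45746426 -0.31775667  0.31021036] [ 1.79982952e+02  3.35921893e-02 -1.49939177e+02]
bar all (array([ 450.3, -317.7]), array([63.9, 44.2]), 31.4) ztop [0.1444 0.1462]
bar top 712 (array([ 450.3, -317.7]), array([63.9, 44.2]), 31.4) 0.1446115699253126
base 952 (array([601.3,  97. ]), array([153.6, 174.5]), 8.3) 0.03331261337849559
lid (array([ 456.46860235, -327.80529585]), np.float64(43.59982949107458)) 0.10930742874682955
```

View pics/w2.png

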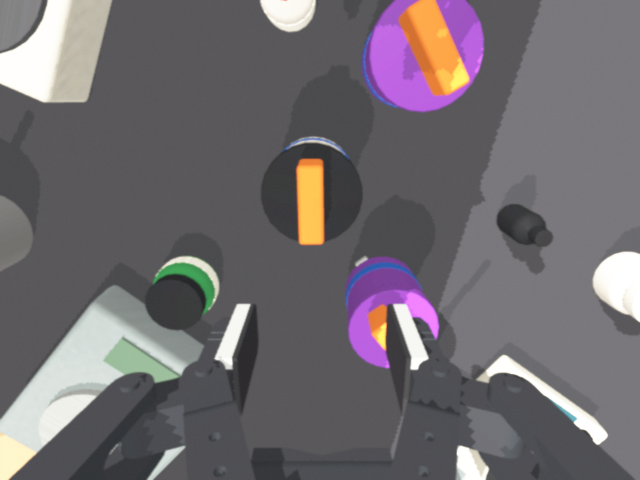

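The white jar's orange bar runs from (160, 311) to (245, 311), along the tool's x axis as wanted.

```bash
python3 - <<'E'
from m import *
p=shot('wrist'); w=cloud(p); hsv=cv2.cvtColor(p['pixels'],cv2.COLOR_RGB2HSV)
m=((hsv[...,0]<20)&(hsv[...,1]>150)&(w[...,2]>.139)).astype(np.uint8)
n,l,st,c=cv2.connectedComponentsWithStats(m)
for i in range(1,n):
    if st[i,4]>300:
        q=w[l==i]; print(c[i].round(),rect(q[:,:2]),np.median(q[:,2]).round(4))
E
```

```text
[433.  39.] (array([ 315.1, -307.8]), array([62.6, 19.3]), 60.1) 0.1451
[311. 200.] (array([ 456.2, -328. ]), array([63.4, 20. ]), 30.6) 0.1446
```

```bash
python3 -m pendant '[[[0,0,0],[-1.5,-10,-30],50],[[0,0,0],[0,0,-55],50],[[0,0,0],[0,0,-55],50],[[0,0,0],[0,0,-32],50],[[0,0,0],[0,0,-15],50]]' && python3 -m pendant '[[[0,0,0],[0,0,0],10],[[0,0,0],[0,0,0],10],[[0,0,0],[0,0,0],10],[[0,0,0],[0,0,0],10]]'
```

```text
time: 5.8
eef_pos: [0.4561, -0.3263, 0.1216]
eef_rot: [3.139, -0.0, -2.614]
contact_force: [0.2, 0.3, 0.5]
gripper_width: 0.0499
grasp_force: 0.0
time: 6.3
eef_pos: [0.4567, -0.3287, 0.1243]
eef_rot: [-3.14, 0.002, -2.617]
contact_force: [0.2, 1.4, 4.7]
gripper_width: 0.0191
grasp_force: 59.7
```

```bash
cat > tgt.py <<'E'
from h import *
import sys
YAW=np.radians(-6.6); Rc=(R.from_euler('z',YAW)*R.from_euler('y',-25,degrees=True)).as_matrix()
n=Rc[:,2]; MOUTH=np.array([.6424,.0811,.1035])
def tgt(ang,z,L=.1243):
    a=np.radians(ang); X=Rc@[np.cos(a),np.sin(a),0]; Z=-n; Rt=np.c_[X,np.cross(Z,X),Z]
    s=state(); R0=R.from_euler('xyz',s['eef_rot']); P=MOUTH+n*(z-.021+L)
    rv=(R.from_matrix(Rt)*R0.inv()).as_rotvec(degrees=True)
    print('turn',rv.round(2),'|',np.linalg.norm(rv).round(1),'shift mm',((P-s['eef_pos'])*1000).round(1),'P',P.round(4)); 
    d=Rc.T@(np.array(s['eef_pos'])-MOUTH); print(' now chuck-axes lateral/jar z mm',(d[:2]*1000).round(2),((d[2]-L)*1000+21).round(2))
E
python3 -m pendant '[[[0,0,0],[0,0,15],10],[[0,0,0],[0,0,40],10],[[0,0,0],[0,0,60],10],[[0,0,0],[0,0,60],10],[[0,0,0],[0,30,50],10]]' && python3 - <<'E'
from tgt import *
tgt(240,.051); print(n, Rc[:,0])
E
```

```text
time: 6.92
eef_pos: [0.4547, -0.3009, 0.3511]
eef_rot: [-3.138, 0.0, -2.622]
contact_force: [0.3, 1.1, -3.4]
gripper_width: 0.0189
grasp_force: 59.3
turn [ -7.8  -23.74  23.3 ] | 34.2 shift mm [ 122.9  389.5 -107.8] P [0.5776 0.0886 0.2433]
 now chuck-axes lateral/jar z mm [ -24.57 -401.01] 181.39
[-0.41981747  0.04857454  0.90630779] [ 0.90030147 -0.10416843  0.42261826]
```

```bash
python3 -m pendant '[[[0,0,0],[17,54,0],10],[[0,0,0],[17,54,0],10],[[-1.56,-4.75,4.66],[17,54,0],10],[[-1.56,-4.75,4.66],[17,54,0],10],[[-1.56,-4.75,4.66],[17,54,0],10]]' && python3 -m pendant '[[[-1.56,-4.75,4.66],[17,54,0],10],[[-1.56,-4.75,4.66],[17,50,0],10],[[0,0,0],[4,15,-40],10],[[0,0,0],[0,0,-30],10],[[0,0,0],[0,0,0],10]]' && python3 - <<'E'
from tgt import *
tgt(240,.051)
p=shot('side'); save(p,'s2.png'); c=p['pixels'][140:340,150:400,::-1]; cv2.imwrite('pics/s2c.png',cv2.resize(c,None,fx=2.6,fy=2.6,interpolation=2))
p=shot('wrist'); cv2.imwrite('pics/w3.png',p['pixels'][:,:,::-1])
E
```

```text
time: 7.55
eef_pos: [0.5395, -0.027, 0.3481]
eef_rot: [-2.924, 0.148, -2.353]
contact_force: [0.5, -0.0, -4.1]
gripper_width: 0.0188
grasp_force: 59.5
time: 8.18
eef_pos: [0.5753, 0.0894, 0.2749]
eef_rot: [-2.765, 0.203, -2.165]
contact_force: [-0.3, 0.1, -3.5]
gripper_width: 0.019
grasp_force: 59.7
turn [ 0.24 -0.66 -0.28] | 0.8 shift mm [  2.3  -0.8 -31.5] P [0.5776 0.0886 0.2433]
 now chuck-axes lateral/jar z mm [11.16  0.49] 80.6
```

View pics/s2c.png

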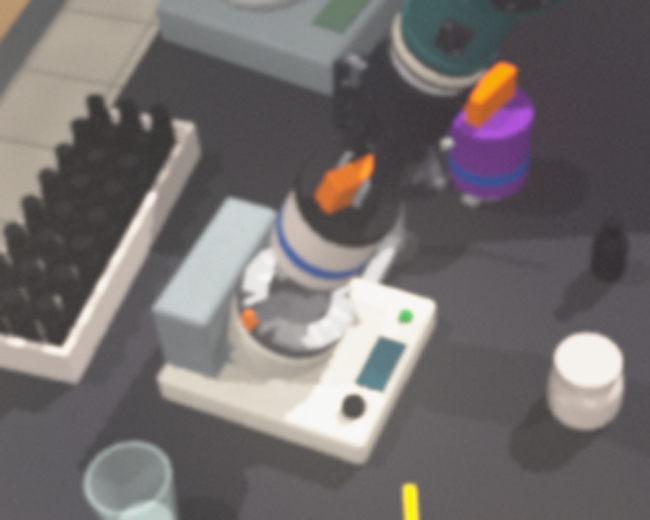

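The side crop shows the jar held above the chuck, tilted about right. I'll check its pose in the hand with depth.

```bash
cat > injar.py <<'E'
from tgt import *
from scipy.optimize import least_squares
def injar(L=.1243):
    s=state(); Rt=R.from_euler('xyz',s['eef_rot']).as_matrix()
    for nme in('side','top'):
        p=shot(nme); w=cloud(p)
        q=(w-s['eef_pos'])@Rt; J=np.stack([q[...,0],-q[...,1],L-q[...,2]],-1)  # jar axes
        r=np.hypot(J[...,0],J[...,1]); V=p['pixels'].max(-1).astype(int); Sx=V-p['pixels'].min(-1)
        m=(r<.050)&(r>.030)&(J[...,2]>.03)&(J[...,2]<.085)
        k=J[m]
        f=lambda t: np.hypot(k[:,0]-t[0]-t[2]*(k[:,2]-.06),k[:,1]-t[1]-t[3]*(k[:,2]-.06))-.042
        o=least_squares(f,[0,0,0,0],loss='soft_l1',f_scale=.002); t=o.x
        foot=t[:2]-.06*t[2:]; print(nme,len(k),'at z60',(t[:2]*1e3).round(1),'tilt deg',np.degrees(t[2:]).round(2),'foot offs mm (tool x,-tool y)',(foot*1e3).round(1), 'rms',np.sqrt(np.mean(f(t)**2)).round(4))
E
python3 -c "
from injar import *
injar()"
```

```text
side 560 at z60 [ 0.3 -0.4] tilt deg [0.6  0.27] foot offs mm (tool x,-tool y) [-0.4 -0.7] rms 0.001
top 111 at z60 [-1.2 -0.3] tilt deg [ 0.15 -0.32] foot offs mm (tool x,-tool y) [-1.4  0.1] rms 0.0003
```

```bash
python3 -m pendant '[[[0.24,-0.66,-0.28],[2.3,-0.8,-16],10],[[0,0,0],[0,0,-15.5],10],[[0,0,0],[8.4,-1,-18.1],10],[[0,0,0],[0,0,0],10]]' && python3 -c "
from injar import *
tgt(240,.021);injar()"
```

```text
time: 8.88
eef_pos: [0.59, 0.0885, 0.2288]
eef_rot: [-2.752, 0.221, -2.167]
contact_force: [-0.9, -0.4, -4.0]
gripper_width: 0.0184
grasp_force: 59.6
turn [-0.21  0.51  0.01] | 0.5 shift mm [  0.2  -1.3 -12.6] P [0.5902 0.0871 0.2162]
 now chuck-axes lateral/jar z mm [5.03 1.3 ] 32.57
side 510 at z60 [ 0.3 -0.4] tilt deg [0.75 0.77] foot offs mm (tool x,-tool y) [-0.5 -1.2] rms 0.001
top 118 at z60 [-0.5 -1. ] tilt deg [ 0.14 -0.42] foot offs mm (tool x,-tool y) [-0.7 -0.5] rms 0.0004
```

```bash
python3 -m pendant '[[[0,0,0],[0,0,0],10],[[0,0,0],[0,0,0],10]]' && python3 -c "
from injar import *
tgt(240,.031)"
```

```text
time: 9.22
eef_pos: [0.5896, 0.0889, 0.2292]
eef_rot: [-2.752, 0.222, -2.166]
contact_force: [0.2, 0.2, -3.4]
gripper_width: 0.0192
grasp_force: 59.6
turn [-0.26  0.56 -0.04] | 0.6 shift mm [-3.6 -1.3 -4. ] P [0.586  0.0876 0.2252]
 now chuck-axes lateral/jar z mm [4.83 1.73] 33.19
```

```bash
python3 -m pendant '[[[-0.2,0.5,0],[-3.6,-1.3,-4],10],[[0,0,0],[0,0,0],10],[[0,0,0],[0,0,0],10]]' && python3 -c "
from injar import *
tgt(240,.021);injar()"
```

```text
time: 9.6
eef_pos: [0.5858, 0.0876, 0.2243]
eef_rot: [-2.758, 0.213, -2.167]
contact_force: [-0.9, 0.1, -3.4]
gripper_width: 0.0192
grasp_force: 59.6
turn [-0.03 -0.03 -0.05] | 0.1 shift mm [ 4.5 -0.4 -8.1] P [0.5902 0.0871 0.2162]
 now chuck-axes lateral/jar z mm [-0.63 -0.09] 30.25
side 502 at z60 [ 0.3 -0.4] tilt deg [0.63 0.32] foot offs mm (tool x,-tool y) [-0.3 -0.7] rms 0.001
top 108 at z60 [-0.3 -1.1] tilt deg [ 0.06 -0.5 ] foot offs mm (tool x,-tool y) [-0.4 -0.6] rms 0.0004
```

```bash
python3 -m pendant '[[[0,0,0],[2.1,-0.2,-4.5],10],[[0,0,0],[2.1,-0.2,-4.5],10],[[0,0,0],[2.1,-0.2,-4.5],10],[[0,0,0],[0,0,0],10]]' && python3 -c "
from injar import *
tgt(240,.002)"
```

```text
time: 10.2
eef_pos: [0.592, 0.0869, 0.2102]
eef_rot: [-2.759, 0.212, -2.168]
contact_force: [0.5, 0.2, -3.9]
gripper_width: 0.0188
grasp_force: 59.6
turn [ 0.   -0.07 -0.04] | 0.1 shift mm [  6.2  -0.7 -11.3] P [0.5982 0.0862 0.1989]
 now chuck-axes lateral/jar z mm [-0.85 -0.04] 14.84
```

In the bore by 6 mm with no contact force. I'll continue down.

```bash
python3 -m pendant '[[[0,0,0],[2.3,-0.2,-4],10],[[0,0,0],[2.1,-0.2,-3.8],10],[[0,0,0],[0,0,0],10]]' && python3 -c "
from injar import *
tgt(240,.002)" && python3 -m pendant '[[[0,0,0],[0.8,-0.1,-1.8],10],[[0,0,0],[0.4,0,-0.9],10],[[0,0,0],[0,0,0],10]]' && python3 -c "
from injar import *
tgt(240,.002)"
```

```text
time: 10.58
eef_pos: [0.5965, 0.0865, 0.2027]
eef_rot: [-2.759, 0.213, -2.168]
contact_force: [-0.2, 1.0, -3.2]
gripper_width: 0.0189
grasp_force: 59.6
turn [-0.01 -0.05 -0.04] | 0.1 shift mm [ 1.7 -0.3 -3.8] P [0.5982 0.0862 0.1989]
 now chuck-axes lateral/jar z mm [0.06 0.1 ] 6.11
time: 10.95
eef_pos: [0.5977, 0.0865, 0.2003]
eef_rot: [-2.758, 0.213, -2.167]
contact_force: [-0.2, -0.7, -3.8]
gripper_width: 0.0192
grasp_force: 59.6
turn [-0.03 -0.02 -0.04] | 0.1 shift mm [ 0.5 -0.2 -1.4] P [0.5982 0.0862 0.1989]
 now chuck-axes lateral/jar z mm [0.15 0.19] 3.48
```

```bash
python3 -m pendant '[[[0,0,0],[0.4,0,-0.9],10],[[0,0,0],[0.3,0,-0.7],10],[[0,0,0],[0,0,0],10]]' && python3 -m pendant '[[[0,0,0],[0.3,0,-0.7],10],[[0,0,0],[0,0,0],10]]' && python3 -c "
from injar import *
tgt(240,.002)"
```

```text
time: 11.32
eef_pos: [0.5982, 0.0867, 0.1997]
eef_rot: [-2.758, 0.214, -2.167]
contact_force: [-5.4, 0.8, 5.7]
gripper_width: 0.0193
grasp_force: 61.3
time: 11.58
eef_pos: [0.5982, 0.0868, 0.1996]
eef_rot: [-2.758, 0.214, -2.167]
contact_force: [-9.9, 1.0, 12.4]
gripper_width: 0.019
grasp_force: 62.6
turn [-0.06  0.04 -0.06] | 0.1 shift mm [-0.  -0.5 -0.7] P [0.5982 0.0862 0.1989]
 now chuck-axes lateral/jar z mm [0.26 0.55] 2.61
```

```bash
python3 -m pendant '[[[0,0,0],[-0.2,0,0.5],10],[[4.2,-0.49,-9.06],[0,0,0],10],[[4.2,-0.49,-9.06],[0,0,0],10],[[4.2,-0.49,-9.06],[0,0,0],10],[[0,0,0],[0,0,0],10]]' && python3 -c "
from injar import *
tgt(180,.002);print(n@state()['ft_torque'],state()['ft_torque'])"
```

```text
time: 12.2
eef_pos: [0.5997, 0.0864, 0.2003]
eef_rot: [-2.913, 0.379, -2.69]
contact_force: [-3.9, -0.6, 7.7]
gripper_width: 0.0189
grasp_force: 61.3
turn [ 12.54  -1.23 -27.13] | 29.9 shift mm [-1.5 -0.2 -1.4] P [0.5982 0.0862 0.1989]
 now chuck-axes lateral/jar z mm [1.94 0.38] 2.65
-0.04045712456467547 [-0.28441143  0.78038798 -0.21820953]
```

```bash
python3 -m pendant '[[[4.2,-0.49,-9.06],[-0.4,0,-0.2],10],[[4.2,-0.49,-9.06],[-0.4,0,-0.2],10],[[2.9,-0.3,-6.3],[0,0,0],10],[[0,0,0],[0,0,0],10]]' && python3 -c "
from injar import *
tgt(180,.002);print(n@state()['ft_torque'],state()['ft_torque'])" &&  python3 -m pendant '[[[1.3,-0.15,-2.7],[0,0,0],10],[[0.8,-0.1,-1.8],[0,0,0],10],[[0,0,0],[0,0,0],10]]' && python3 -c "
from injar import *
tgt(180,.002);print(n@state()['ft_torque'],state()['ft_torque'])"
```

```text
time: 12.7
eef_pos: [0.5997, 0.0857, 0.2004]
eef_rot: [-3.118, 0.441, 3.084]
contact_force: [-1.5, -0.9, 8.5]
gripper_width: 0.0193
grasp_force: 61.4
turn [ 1.23  0.15 -2.71] | 3.0 shift mm [-1.5  0.5 -1.5] P [0.5982 0.0862 0.1989]
 now chuck-axes lateral/jar z mm [ 2.05 -0.3 ] 2.69
0.05310078818085402 [-0.69805099  0.4998305  -0.29154803]
time: 13.08
eef_pos: [0.5997, 0.0855, 0.2004]
eef_rot: [3.124, 0.441, 2.989]
contact_force: [-3.9, -1.5, 7.6]
gripper_width: 0.0192
grasp_force: 61.3
turn [-0.85  0.4   1.75] | 2.0 shift mm [-1.5  0.7 -1.5] P [0.5982 0.0862 0.1989]
 now chuck-axes lateral/jar z mm [ 2.03 -0.54] 2.7
0.05556003234313536 [-0.83698186  0.48878325 -0.35259765]
```

```bash
python3 -m pendant '[[[0.8,-0.1,-1.8],[0,0,0],10],[[0.8,-0.1,-1.8],[0,0,0],10],[[0,0,0],[0,0,0],10]]' && python3 -c "
from injar import *
tgt(180,.002);print(n@state()['ft_torque'],state()['ft_torque'])
p=shot('side'); cv2.imwrite('pics/s3.png',cv2.resize(p['pixels'][170:320,190:370,::-1],None,fx=4,fy=4,interpolation=2)); w=cloud(p); hsv=cv2.cvtColor(p['pixels'],cv2.COLOR_RGB2HSV)
q=(w-MOUTH)@Rc; m=(hsv[...,0]<20)&(hsv[...,1]>150)&(np.hypot(q[...,0],q[...,1])<.05)&(q[...,2]>.1)
k=q[m]; print(len(k), cv2.minAreaRect((k[:,:2]*1000).astype(np.float32)),np.percentile(k[:,2],[50,97]))
"
```

```text
time: 13.45
eef_pos: [0.5997, 0.0858, 0.2005]
eef_rot: [3.098, 0.44, 2.925]
contact_force: [-3.9, -2.6, 9.5]
gripper_width: 0.019
grasp_force: 80.2
turn [-2.19  0.6   4.75] | 5.3 shift mm [-1.5  0.4 -1.6] P [0.5982 0.0862 0.1989]
 now chuck-axes lateral/jar z mm [ 2.06 -0.2 ] 2.79
1.6472057331900807 [-1.55916393  0.4599811   1.0706055 ]
211 ((1.8713817596435547, 17.225379943847656), (54.641998291015625, 63.314598083496094), 88.3876953125) [0.12380897 0.12992281]
```

View pics/s3.png

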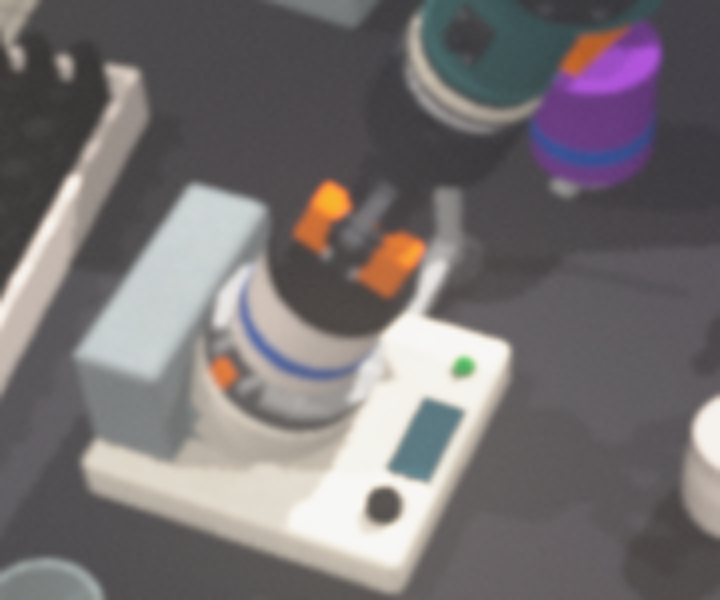

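The jar is home and at the stop: torque rose to 1.6 N m. I'll release, retreat along the axis and check.

```bash
python3 -m pendant '[[[0,0,0],[0,0,0],45],[[0,0,0],[0,0,0],45],[[0,0,0],[0,0,0],45],[[0,0,0],[-8.4,1,18],45],[[0,0,0],[-16.8,2,36],45]]' && python3 -m pendant '[[[0,0,0],[-20,10,45],45],[[0,0,0],[-20,20,45],45],[[0,0,0],[-5,10,20],45],[[0,0,0],[0,0,0],45]]' && python3 -c "
from injar import *
s=state(); print(s['eef_pos'],s['eef_rot'])
for nme in('wrist','side','top'):
    p=shot(nme); w=cloud(p); hsv=cv2.cvtColor(p['pixels'],cv2.COLOR_RGB2HSV)
    if nme=='wrist': save(p,'w4.png')
    q=(w-MOUTH)@Rc; m=(hsv[...,0]<20)&(hsv[...,1]>150)&(np.hypot(q[...,0],q[...,1])<.05)&(q[...,2]>.12)
    k=q[m]; print(nme,len(k), cv2.minAreaRect((k[:,:2]*1000).astype(np.float32)),'top z (exp .127)',np.median(k[:,2]))
    r=np.hypot(q[...,0],q[...,1]); k=q[(r<.05)&(r>.03)&(q[...,2]>.015)&(q[...,2]<.065)]
    if len(k)>20:
        from scipy.optimize import least_squares
        f=lambda t: np.hypot(k[:,0]-t[0]-t[2]*(k[:,2]-.04),k[:,1]-t[1]-t[3]*(k[:,2]-.04))-.042
        t=least_squares(f,[0]*4,loss='soft_l1',f_scale=.002).x; print(' body off',(t[:2]*1e3).round(1),'tilt',np.degrees(t[2:]).round(2))
"
```

```text
time: 14.12
eef_pos: [0.572, 0.0893, 0.2515]
eef_rot: [3.096, 0.433, 2.914]
contact_force: [-0.1, 0.2, 1.1]
gripper_width: 0.0449
grasp_force: 0.0
time: 14.62
eef_pos: [0.5283, 0.1314, 0.3628]
eef_rot: [3.091, 0.437, 2.917]
contact_force: [0.1, -0.5, -0.1]
gripper_width: 0.0451
grasp_force: 0.0
[0.52831942 0.13137854 0.36282638] [3.09058327 0.43653568 2.91669761]
wrist 722 ((-0.2693347930908203, 0.6142387390136719), (20.337265014648438, 63.21731185913086), 88.1809310913086) top z (exp .127) 0.12615503732914668
 body off [1.4 0. ] tilt [ 0.46 -0.09]
side 181 ((0.8202667236328125, 0.9511613845825195), (24.09293556213379, 63.35873794555664), 89.5763168334961) top z (exp .127) 0.1260145214476792
 body off [ 1.3 -0.5] tilt [-0.65 -0.25]
top 59 ((0.24798202514648438, 0.6108732223510742), (19.950542449951172, 64.83509063720703), 87.9875259399414) top z (exp .127) 0.12678485741722476
 body off [0.9 0.3] tilt [-1.1   0.91]
```

View pics/w4.png

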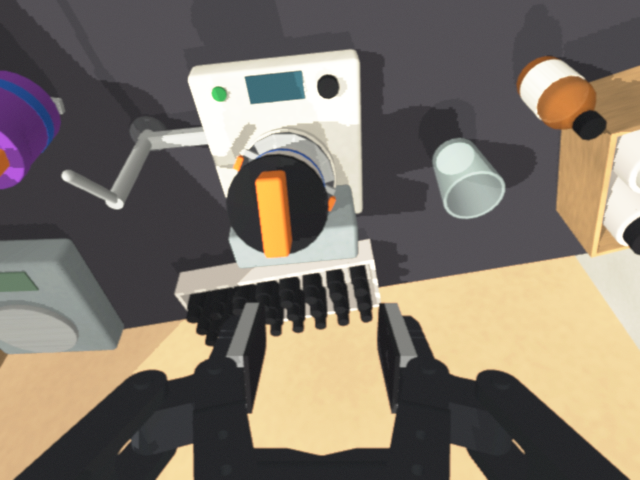

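The jar is home and locked: bar along chuck x (within 2°), top at 126–127 mm against 127 mm expected, and nothing around it disturbed. Next is the tag.

```bash
cat >> tgt.py <<'E'
def down(P,yaw):
    s=state(); rv=(R.from_euler('xyz',[np.pi,0,np.radians(yaw)])*R.from_euler('xyz',s['eef_rot']).inv()).as_rotvec(degrees=True)
    d=(np.array(P)-s['eef_pos'])*1000; print('turn',rv.round(2),np.linalg.norm(rv).round(1),'shift',d.round(1),np.linalg.norm(d).round(),'q',np.round(s['qpos'],2))
E
python3 -c "
from tgt import *
down([.40,.276,.33],109.2)"
```

```text
turn [ 15.32  21.06 -57.37] 63.0 shift [-127.2  147.7  -30.2] 197.0 q [-1.27  0.11  0.92  2.16  0.22  0.54  0.8 ]
```

```bash
python3 -m pendant '[[[2.55,3.51,-9.56],[-6,24,0],45],[[2.55,3.51,-9.56],[-6,24,0],45],[[2.55,3.51,-9.56],[-6,24,-13],45],[[2.55,3.51,-9.56],[-6,24,-13],45],[[2.55,3.51,-9.56],[-6,24,-13],45]]' && python3 -m pendant '[[[2.55,3.51,-9.56],[-8,22,-13],45],[[0,0,0],[0,0,0],45],[[0,0,0],[0,0,0],45]]' && python3 -c "
from tgt import *
from m import meas,rect
p=shot('wrist'); save(p,'w5.png'); w=cloud(p); meas(p,w)
hsv=cv2.cvtColor(p['pixels'],cv2.COLOR_RGB2HSV); x,y,z=w[...,0],w[...,1],w[...,2]
q=w[(hsv[...,0]>20)&(hsv[...,0]<35)&(hsv[...,1]>120)&(np.hypot(x-.475,y-.295)<.05)&(z>.125)]; print('top edge',len(q),rect(q[:,:2]),np.median(q[:,2]))
down([.4815,.2757,.115],109.2)"
```

```text
time: 15.4
eef_pos: [0.4979, 0.2488, 0.3202]
eef_rot: [3.106, 0.066, 2.065]
contact_force: [-0.8, -0.9, 0.2]
gripper_width: 0.045
grasp_force: 0.0
time: 15.78
eef_pos: [0.4903, 0.2692, 0.3089]
eef_rot: [3.141, 0.004, 1.907]
contact_force: [-0.6, -0.2, 1.2]
gripper_width: 0.045
grasp_force: 0.0
tag 87 [0.47   0.3146 0.1091] zmax 0.137 (array([479.3, 296.4]), array([ 6.4, 60. ]), 26.0) [ 0.39601239 -0.91824517]
stand 2992 (array([476.4, 294.6]), array([47. , 90.4]), 18.9) 0.02721963435242053
base 8146 (array([645.8,  43.7]), array([254.4, 209.9]), 83.0) 0.034151465342636245
top edge 769 (array([476.2, 294.8]), array([ 7.8, 59.9]), 19.1) 0.1353497209958966
turn [ 0.12  0.15 -0.02] 0.2 shift [  -8.7    6.2 -194.4] 195.0 q [-1.24  0.42  0.9   1.94 -0.39  0.97  0.18]
```

View pics/w5.png

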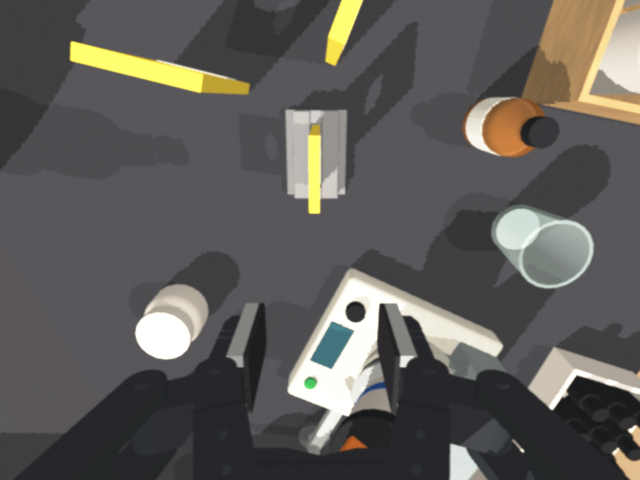

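The wrist view shows the tag edge on in its stand, from (125, 315) to (212, 315), aligned with the jaws. I'll descend and grip.

```bash
python3 -m pendant '[[[0,0,0],[-8,6.5,-40],40],[[0,0,0],[0,0,-55],40],[[0,0,0],[0,0,-55],40],[[0,0,0],[0,0,-34],40],[[0,0,0],[0,0,-10],40]]' && python3 -m pendant '[[[0,0,0],[0,0,0],40],[[0,0,0],[0,0,0],2],[[0,0,0],[0,0,0],2],[[0,0,0],[0,0,0],2],[[0,0,0],[0,0,0],2]]'
```

```text
time: 16.45
eef_pos: [0.4809, 0.2767, 0.1143]
eef_rot: [-3.141, 0.002, 1.907]
contact_force: [-0.1, 0.1, -0.0]
gripper_width: 0.0399
grasp_force: 0.0
time: 17.08
eef_pos: [0.4826, 0.2781, 0.117]
eef_rot: [3.138, 0.001, 1.907]
contact_force: [-1.4, -1.1, 7.2]
gripper_width: 0.0073
grasp_force: 59.1
```

```bash
python3 -m pendant '[[[0,0,0],[0,0,12],2],[[0,0,0],[0,0,25],2],[[0,0,0],[-5,0,45],2],[[0,0,0],[-15,-30,50],2],[[0,0,-8.6],[-15,-50,0],2]]' && python3 -m pendant '[[[0,0,-8.6],[-8,-55,0],2],[[0,0,-8.6],[0,-55,0],2],[[0,0,0],[0,-55,0],2],[[0,0,0],[0,-55,0],2],[[0,0,0],[0,-50,0],2]]' && python3 -m pendant '[[[0,0,0],[0,-18,0],2],[[0,0,0],[0,0,0],2],[[0,0,0],[0,0,0],2]]' && cat > intag.py <<'E'
from tgt import *
def intag():
    s=state(); Rt=R.from_euler('xyz',s['eef_rot']).as_matrix()
    for nme in('side','top'):
        p=shot(nme); w=cloud(p); hsv=cv2.cvtColor(p['pixels'],cv2.COLOR_RGB2HSV)
        q=w-s['eef_pos']; m=(hsv[...,0]>18)&(hsv[...,0]<36)&(hsv[...,1]>110)&(np.linalg.norm(q,axis=-1)<.15)
        t=q[m]; c=t.mean(0)
        if len(t)<20: print(nme,len(t)); continue
        nn=np.linalg.svd(t-c,full_matrices=False)[2][2]; nn*=np.sign(nn[0]); 
        my=np.array([-np.sin(YAW),np.cos(YAW),0]); v=t@my
        print(nme,len(t),'normal',nn.round(3),'yaw',np.degrees(np.arctan2(nn[1],nn[0])).round(1),'along my pct',(np.percentile(v,[1,50,99])*1e3).round(1),'z rel',(np.percentile(t[:,2],[1,99])*1e3).round(1))
        save(p,nme+'t.png')
E
python3 -c "
from intag import *
intag(); s=state(); print(s['eef_pos'],np.degrees(s['eef_rot']),s['qpos'].round(2))"
```

```text
time: 17.7
eef_pos: [0.4499, 0.1991, 0.2514]
eef_rot: [3.131, -0.002, 1.757]
contact_force: [-0.1, -1.2, 0.1]
gripper_width: 0.0069
grasp_force: 58.6
time: 18.32
eef_pos: [0.4387, -0.0741, 0.2483]
eef_rot: [3.138, 0.001, 1.456]
contact_force: [0.4, 0.6, 0.5]
gripper_width: 0.007
grasp_force: 58.6
time: 18.7
eef_pos: [0.4388, -0.0891, 0.2475]
eef_rot: [3.14, 0.001, 1.458]
contact_force: [-0.1, 0.0, 0.5]
gripper_width: 0.0066
grasp_force: 58.6
side 382 normal [ 0.991 -0.134 -0.017] yaw -7.7 along my pct [-9.1 36.5 50.1] z rel [-110.1   28. ]
top 0
[ 0.43888144 -0.08879952  0.24735343] [1.79932794e+02 6.41553550e-02 8.35944786e+01] [-0.67  0.36  1.    2.23 -0.45  0.76  0.52]intag.py:7: RuntimeWarning: Mean of empty slice.
  t=q[m]; c=t.mean(0)
  ret = um.true_divide(
```

```bash
python3 -m pendant '[[[0,0,0],[40,-1,-10],2],[[0,0,0],[30,-1,-15],2],[[0,0,0],[6.5,0,-2.5],2],[[0,0,0],[0,0,0],2],[[0,0,0],[0,0,0],2]]' && python3 -c "
from intag import *
intag(); s=state(); print(s['eef_pos'],np.degrees(s['eef_rot']))
p=shot('wrist'); a=p['pixels'][:,:,::-1]; p2=shot('side')['pixels'][150:270,230:380,::-1]
cv2.imwrite('pics/mix.png',np.hstack([cv2.resize(a,(400,300)),cv2.resize(p2,(375,300),interpolation=2)]))
from fit import fithook
"
```

```text
time: 19.42
eef_pos: [0.5141, -0.0921, 0.2202]
eef_rot: [3.141, 0.001, 1.456]
contact_force: [-0.0, 0.5, -0.3]
gripper_width: 0.0072
grasp_force: 58.6
side 376 normal [ 0.999 -0.04   0.002] yaw -2.3 along my pct [-8.5 35.7 50.2] z rel [-110.3   23.5]
top 101 normal [ 0.015 -0.028  0.999] yaw -61.3 along my pct [-125.6 -105.8  -84.4] z rel [-77.9 -69. ]
[ 0.51434752 -0.0921564   0.22031872] [1.79913030e+02 5.45596336e-02 8.34154683e+01]
```

View pics/mix.png

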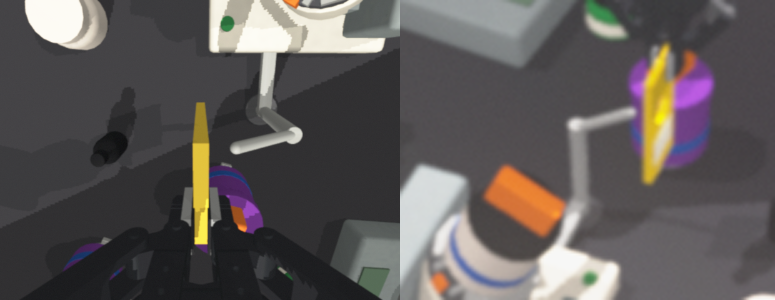

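The tag is held upright just in front of the hook tip (left half: tag at (165, 200), tip at (150, 235)). I'll thread it along the bar direction.

```bash
python3 -m pendant '[[[0,0,0],[8.1,-0.95,-5.75],2],[[0,0,0],[8.1,-0.95,-5.75],2],[[0,0,0],[8.1,-0.95,-5.75],2],[[0,0,0],[8.1,-0.95,-5.75],2],[[0,0,0],[0,0,0],2]]' && python3 -c "
from intag import *
s=state();print(s['ft_torque']); p2=shot('side')['pixels'][150:270,230:380,::-1]; p=shot('wrist')
cv2.imwrite('pics/mix2.png',np.hstack([cv2.resize(p['pixels'][60:300,200:520,::-1],(400,300)),cv2.resize(p2,(375,300),interpolation=2)]))"
```

```text
time: 20.25
eef_pos: [0.5483, -0.0961, 0.1963]
eef_rot: [3.141, 0.002, 1.457]
contact_force: [-0.0, 0.4, -0.9]
gripper_width: 0.0071
grasp_force: 58.6
[-0.04153843  0.02203483 -0.03981926]
```

View pics/mix2.png

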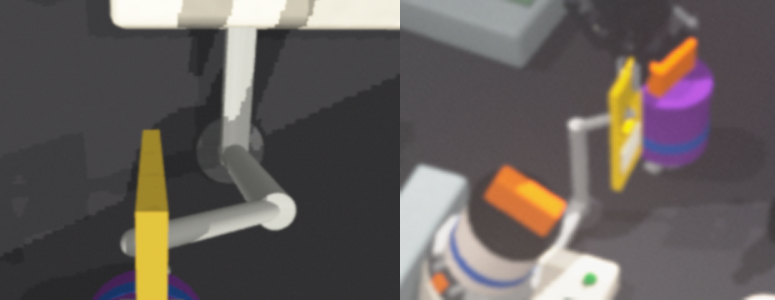

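The bar tip now shows on the near side of the tag at (240, 130), so the hole is threaded. I'll go further and lower.

```bash
python3 -m pendant '[[[0,0,0],[8.1,-0.95,-5.75],2],[[0,0,0],[8.1,-0.95,-5.75],2],[[0,0,0],[0,0,-2],2],[[0,0,0],[0,0,-2],2],[[0,0,0],[0,0,0],2]]' && python3 -m pendant '[[[0,0,0],[0,0,-1.5],2],[[0,0,0],[0,0,-1.5],2],[[0,0,0],[0,0,0],2]]'
```

```text
time: 20.98
eef_pos: [0.5636, -0.0979, 0.1813]
eef_rot: [3.14, 0.002, 1.456]
contact_force: [0.0, -0.0, -0.9]
gripper_width: 0.0072
grasp_force: 58.6
time: 21.35
eef_pos: [0.5644, -0.098, 0.1787]
eef_rot: [3.139, 0.002, 1.456]
contact_force: [0.2, 1.3, -0.0]
gripper_width: 0.0072
grasp_force: 58.8
```

```bash
python3 -m pendant '[[[0,0,0],[0,0,-1],2],[[0,0,0],[0,0,0],2]]' && python3 -m pendant '[[[0,0,0],[0,0,-1],2],[[0,0,0],[0,0,0],2]]'
```

```text
time: 21.6
eef_pos: [0.5648, -0.0981, 0.1779]
eef_rot: [3.138, 0.002, 1.456]
contact_force: [1.7, -0.0, 3.8]
gripper_width: 0.0069
grasp_force: 59.2
time: 21.85
eef_pos: [0.5653, -0.0983, 0.1773]
eef_rot: [3.137, 0.002, 1.456]
contact_force: [1.5, -0.4, 4.7]
gripper_width: 0.0068
grasp_force: 59.6
```

```bash
python3 -m pendant '[[[0,0,0],[0,0,0],12],[[0,0,0],[0,0,0],20],[[0,0,0],[0,0,0],24],[[0,0,0],[0,0,0],24],[[0,0,0],[0,-1,15],24]]' && python3 -m pendant '[[[0,0,0],[0,-2,40],24],[[0,0,0],[0,0,60],24],[[0,0,0],[-30,-10,50],24],[[0,0,0],[0,0,0],24],[[0,0,0],[0,0,0],24]]' && python3 -c "
from intag import *
from m import rect
s=state(); print(s['eef_pos'])
H=np.array([.599,-.078,.13]); Rm=R.from_euler('z',YAW).as_matrix()
for nme in('side','top','wrist'):
    p=shot(nme); w=cloud(p); hsv=cv2.cvtColor(p['pixels'],cv2.COLOR_RGB2HSV); q=(w-H)@Rm
    t=q[(hsv[...,0]>18)&(hsv[...,0]<36)&(hsv[...,1]>110)&(np.linalg.norm(q,axis=-1)<.16)]
    print(nme,len(t),(np.percentile(t,[1,50,99],axis=0)*1e3).round(1).tolist() if len(t) else '')
    m=[d for d in viewer.trace(p,'tag')]
    print([ (round(d['conf'],2),np.round(d['centre'])) for d in m])
    qc=(w-MOUTH)@Rc; k=qc[(hsv[...,0]<18)&(hsv[...,1]>150)&(np.hypot(qc[...,0],qc[...,1])<.05)&(qc[...,2]>.12)]
    if len(k)>9: print(' bar',cv2.minAreaRect((k[:,:2]*1000).astype(np.float32)),np.median(k[:,2]).round(4))
    for l in('amber_bottle','cream_jar','black_vial','green_tub','clear_bottle','red_cap_bottle','beaker'):
        d=viewer.trace(p,l)
        if d and nme=='side': z=w[d[0]['region']]; z=z[~np.isnan(z[:,0])]; print(l,np.median(z,axis=0).round(3))
"
```

```text
time: 22.48
eef_pos: [0.5629, -0.0985, 0.191]
eef_rot: [-3.14, 0.002, 1.457]
contact_force: [0.2, 0.5, -0.1]
gripper_width: 0.024
grasp_force: 0.0
time: 23.1
eef_pos: [0.5338, -0.1104, 0.3416]
eef_rot: [3.14, 0.0, 1.457]
contact_force: [-0.2, -0.7, -0.9]
gripper_width: 0.0242
grasp_force: 0.0
[ 0.53376847 -0.11040253  0.34162002]
side 704 [[-60.8, -141.0, -132.1], [-6.1, -2.1, 0.1], [41.1, 53.2, 45.6]]
[(0.98, array([412., 295.])), (0.89, array([384., 367.])), (0.7, array([212., 301.]))]
 bar ((1.1968727111816406, 0.967524528503418), (22.833040237426758, 62.52839660644531), 89.07179260253906) 0.1265
amber_bottle [0.627 0.394 0.076]
cream_jar [0.377 0.076 0.059]
green_tub [ 0.645 -0.373  0.043]
clear_bottle [0.329 0.446 0.073]
beaker [0.727 0.287 0.053]
top 222 [[-65.3, -146.1, -132.9], [-11.1, 22.1, -5.1], [53.0, 55.0, 48.8]]
[(0.92, array([264., 161.])), (0.7, array([309., 195.])), (0.62, array([212., 345.]))]
 bar ((0.5438709259033203, 0.6085739135742188), (19.97597885131836, 63.7083740234375), 87.92581939697266) 0.1276
wrist 5399 [[-62.2, -144.0, -131.2], [-3.7, -8.5, 14.8], [49.2, 54.6, 46.5]]
[(0.74, array([149., 388.]))]
```

```bash
python3 -m pendant '[[[0,0,0],[0,0,0],24],[[0,0,0],[0,0,0],24],[[0,0,0],[0,0,0],24],[[0,0,0],[0,0,0],24],[[0,0,0],[0,0,0],24]]' >/dev/null && python3 -c "
from intag import *
H=np.array([.599,-.078,.13]); Rm=R.from_euler('z',YAW).as_matrix()
for nme in('side','wrist','side'):
    p=shot(nme); w=cloud(p); q=(w-H)@Rm
    for d in viewer.trace(p,'tag'):
        t=q[d['region']]; t=t[np.linalg.norm(t,axis=1)<.16]
        if len(t)>50: print(nme,len(t),(np.percentile(t,[3,50,97],axis=0)*1e3).round(1).tolist())
    for l in('black_vial','red_cap_bottle','jar'):
        for d in viewer.trace(p,l)[:3]: z=w[d['region']]; z=z[~np.isnan(z[:,0])]; nme=='side' and print(l,np.median(z,axis=0).round(3))
"
```

```text
side 717 [[-26.4, -36.0, -75.4], [-8.1, 8.5, -21.1], [9.8, 49.5, 41.6]]
black_vial [ 0.386 -0.095  0.043]
red_cap_bottle [ 0.328 -0.423  0.07 ]
jar [ 0.526 -0.166  0.105]
jar [ 0.313 -0.28   0.102]
jar [0.613 0.104 0.182]
wrist 4890 [[-25.1, -41.3, -74.1], [-2.9, 4.1, 3.2], [13.1, 46.3, 44.8]]
side 711 [[-26.6, -37.7, -78.4], [-8.9, 8.5, -22.2], [9.9, 48.8, 41.4]]
side 155 [[-53.3, -7.7, -128.8], [-15.7, 1.5, 8.4], [-2.7, 15.5, 41.7]]
black_vial [ 0.385 -0.094  0.043]
red_cap_bottle [ 0.328 -0.421  0.074]
jar [ 0.526 -0.167  0.102]
jar [ 0.313 -0.28   0.102]
jar [0.612 0.105 0.182]
```

```bash
python3 -c "
from intag import *
H=np.array([.599,-.078,.13]); Rm=R.from_euler('z',YAW).as_matrix()
for nme in('side','wrist'):
    p=shot(nme); w=cloud(p); q=(w-H)@Rm; hsv=cv2.cvtColor(p['pixels'],cv2.COLOR_RGB2HSV)
    m=(hsv[...,0]>20)&(hsv[...,0]<35)&(hsv[...,1]>120)&(np.linalg.norm(q,axis=-1)<.13)
    nn,l,st,_=cv2.connectedComponentsWithStats(m.astype(np.uint8)); i=1+st[1:,4].argmax(); t=q[l==i]; c=np.median(t,0); 
    for _ in range(5):
        v=np.linalg.svd(t-t.mean(0),full_matrices=False)[2][2]; r=(t-t.mean(0))@v; t=t[abs(r)<max(.004,2*r.std())]
    v*=np.sign(v[0]); e2=np.cross([0,0,1],v); e2/=np.linalg.norm(e2); e3=np.cross(v,e2)
    uv=np.c_[t@e2,t@e3]; print(nme,len(t),st[i],'normal',v.round(3),'rms',r.std().round(4),cv2.minAreaRect((uv*1000).astype(np.float32)),'c',(t.mean(0)*1e3).round(1))
    bx=cv2.boxPoints(cv2.minAreaRect((uv*1000).astype(np.float32))); d0=(t@v).mean()*1e3; print((bx[:,:1]*e2+bx[:,1:]*e3+d0*v).round(0).tolist())
"
```

```text
side 496 [294 181  20  57 573] normal [ 0.956 -0.044 -0.292] rms 0.0018 ((3.5047554969787598, -21.5687255859375), (67.56431579589844, 132.1308135986328), 21.75790786743164) c [-6.7  4.6 -8.3]
[[2.0, -52.0, 27.0], [-32.0, -2.0, -90.0], [-22.0, 60.0, -66.0], [12.0, 10.0, 51.0]]
wrist 3633 [ 350   87   76  133 4183] normal [ 0.956 -0.038 -0.29 ] rms 0.0012 ((2.6928234100341797, -21.54857635498047), (61.304195404052734, 132.1021728515625), 22.249610900878906) c [-3.6 -0.2  1.6]
[[2.0, -51.0, 28.0], [-31.0, 1.0, -89.0], [-22.0, 57.0, -67.0], [11.0, 6.0, 50.0]]
```

```bash
Z='[[[0,0,0],[0,0,0],24],[[0,0,0],[0,0,0],24],[[0,0,0],[0,0,0],24],[[0,0,0],[0,0,0],24],[[0,0,0],[0,0,0],24]]'; python3 -m pendant '[[[0,0,0],[-10,0,10],24],[[0,0,0],[0,0,0],24],[[0,0,0],[0,0,0],24],[[0,0,0],[0,0,0],24],[[0,0,0],[0,0,0],24]]' && python3 -m pendant '[[[0,0,0],[0,0,0],24],[[0,0,0],[0,0,0],24],[[0,0,0],[0,0,0],24],[[0,0,0],[0,0,0],24],[[0,0,0],[0,0,0],24]]' && python3 -c "
from intag import *
H=np.array([.599,-.078,.13]); Rm=R.from_euler('z',YAW).as_matrix()
p=shot('wrist'); w=cloud(p); q=(w-H)@Rm; hsv=cv2.cvtColor(p['pixels'],cv2.COLOR_RGB2HSV)
m=(hsv[...,0]>20)&(hsv[...,0]<35)&(hsv[...,1]>120)&(np.linalg.norm(q,axis=-1)<.13)
nn,l,st,_=cv2.connectedComponentsWithStats(m.astype(np.uint8)); i=1+st[1:,4].argmax(); t=q[l==i]
for _ in range(5):
    v=np.linalg.svd(t-t.mean(0),full_matrices=False)[2][2]; r=(t-t.mean(0))@v; t=t[abs(r)<max(.004,2*r.std())]
v*=np.sign(v[0]); e2=np.cross([0,0,1],v); e2/=np.linalg.norm(e2); e3=np.cross(v,e2)
rc=cv2.minAreaRect((np.c_[t@e2,t@e3]*1000).astype(np.float32)); print(v.round(3),rc)
# hole vs bar: non-tag points near plate seen through/over hole, in tag coords
a=np.radians(rc[2]); c=np.array(rc[0])/1000; U=np.c_[q.reshape(-1,3)@e2,q.reshape(-1,3)@e3]-c; d=(q.reshape(-1,3)-t.mean(0))@v
ty=U@[np.cos(a),np.sin(a)]; tz=U@[-np.sin(a),np.cos(a)]+.065
k=(abs(ty)<.02)&(abs(tz-.078)<.02)&(abs(d)<.03)&(hsv[...,1].ravel()<70); print('metal in hole',k.sum(),'ty',np.percentile(ty[k],[5,50,95]).round(3),'tz',np.percentile(tz[k],[5,50,95]).round(3),'depth',np.percentile(d[k],[5,50,95]).round(3))
"
```

```text
time: 26.55
eef_pos: [0.524, -0.1108, 0.3513]
eef_rot: [3.14, 0.002, 1.457]
contact_force: [0.9, -0.3, -0.6]
gripper_width: 0.024
grasp_force: 0.0
time: 27.18
eef_pos: [0.5239, -0.111, 0.3514]
eef_rot: [3.14, 0.002, 1.456]
contact_force: [0.8, 0.3, -0.6]
gripper_width: 0.0241
grasp_force: 0.0
[ 0.957 -0.037 -0.288] ((2.432819366455078, -21.660804748535156), (61.36956787109375, 132.21514892578125), 22.237396240234375)
metal in hole 186 ty [0.    0.008 0.012] tz [0.064 0.095 0.098] depth [-0.02  -0.006  0.009]
```

The tag is at rest on the bar, which passes through its hole. The jar is locked and the bystanders have not moved, so I'm handing the job in.

```bash
python3 -c "
from h import *
print(workorder.sign_off())"
```

```text
the job is handed in; nothing more can be done
None
```

The jar is fully home and locked on the chuck, the smallest yellow tag hangs by its hole on the hook (at rest, tilted about 20°), the bystanders stayed where they were, and I handed the job in at about 27 s; the hand-in gave no verdict.

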